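Turn the jar carousel to the scale

TASK

Turn the round jar carousel so that its one square jar comes to stand facing the weighing scale, right in front of it. The carousel turns endlessly either way: take the shorter way round, then let go and leave it at rest.

Things in the scene. Friction and masses are not known exactly. Their poses are not given: they have to be found in the camera images.
- carousel: Turning part of the jar carousel: plywood disc 226 mm wide with six fixed, lidded grey jars evenly round it (80 mm out): one square, five round (58 mm wide, tops 95 mm above the table). Origin on the vertical turning axis, 22 mm above the table; x points from the axis through the square jar, z up. Turns endlessly both ways, no stops or detents, about 0.1 N m of friction; stays where left.
- handle (a point): Centre of the level wooden bar handle atop the carousel's 22 mm post, on the turning axis, 155 mm above the table. The bar is 84 mm long, 16 mm wide, 32 mm tall (139 to 171 mm above the table), turns with the carousel and lies along its x, so in line with the square jar. Free space beside it down to the jar lids. Axes as the carousel's.
- square_jar (a point): Centre of the top of the square jar's white lid (58 mm square), 112 mm above the table, 80 mm out from the turning axis along the carousel's x. It is the only square jar on the carousel.
- scale: Weighing scale beside the carousel: fixed low black box, 120 x 104 x 34 mm, with a round steel pan 98 mm wide, its top 48 mm above the table, pan centre about 210 mm from the carousel's axis. Origin on the table under the pan's centre; z up, its yaw does not matter. A stack of white discs of like size, also beside the carousel, is not it.

How it is judged:
At the end, for the whole second after the job is handed in: The square jar is on the scale's side of the carousel, with the line from the turning axis out through the jar passing within 45 mm of the pan's centre (about 12 degrees either way), and the carousel is at rest (x of scale in the frame of carousel above 0.1 m and y of scale in the frame of carousel between -0.045 and 0.045 m and angular speed of carousel below 0.05 rad/s); the robot touches nothing.
It fails at once if the carousel was swung the long way round: the square jar got more than 135 mm from where it began (about 115 degrees of turn) (distance of square_jar from where it was at the start of the episode above 0.135 m).
It also fails if it takes over 32 s, if anything falls off the work surface, if the arm or the gripper's body presses on something with over 40 N, if the wrist force passes 120 N, or if a joint passes its speed limit or range.

ROBOT

A 6-joint arm with a two-finger parallel gripper is mounted at the origin on the work surface. World frame = base frame: x ahead of the robot, y to its left, z up, the work surface at z = 0. Lengths are in m, angles in rad, forces in N, time in s.
With the tool pointing down it reaches from about 0.275 to 0.875 m from the base axis. Payload 12.5 kg.
Tool frame: the origin (TCP) lies at the very end of the fingers, on their centre line; the grasp point (between the pads) lies 19 mm behind it; x points along the fingers, y is the direction in which the jaws open and shut, and the axes are right-handed (so a half turn about x gives the same grasp; the last joint's range is limited). The gripper opens to 85 mm and grips with 20 to 120 N. Pads are 22 mm wide; open, the fingers measure 114 mm over their backs; the gripper's body (76 mm by 85 mm) begins 54 mm behind the grasp point. The pads swing forward as they close: fully open they stand 13 mm farther back than shut.
Start: joints at [-1.365, 0.351, 1.652, -0, 1.139, -0.085], TCP at [0.158, -0.527, 0.231] pointing down, gripper open.
Joint ranges: [-2.75, 2.75], [-0.79, 2.1], [0.01, 2.65], [-1.57, 4.71], [0.07, 3.14], [-2.87, 2.87]. Speed limits (rad/s): [2.22, 2.22, 2.79, 3.14, 3.14, 3.14].

INTERFACE

Orientations are given as a 3x3 rotation matrix whose columns are the frame's x, y, z axes.
In Python, from bench import manip gives the robot as it stands. Calls block until the motion is done:
- manip.move_ptp(position, orientation): joint-space move of the TCP to a pose.
- manip.move_l(position, attitude=None, max_speed=0.15): straight line of the TCP; attitude=None keeps the orientation; max_speed is the mean speed in m/s.
- manip.move_j(angles): joint-space move.
- manip.set_gripper(opening, effort=None): opening from 0.0 (shut) to 1.0 (fully open); effort is the grip in N (None keeps the last); returns when the fingers have stopped.
- manip.dwell(seconds).
- manip.inverse_kinematics(position, orientation): joint angles nearest the present ones, or None.
- manip.grab_frame(name): name is "scene" or "top" or "wrist"; returns (picture, depth): 384x512x3 uint8, red, green, blue; 384x512 float32, m along the optical axis (not along the pixel's ray), 0 where there is no reading.
- manip.get_calibration(name): a dict with "camera_matrix" (3x3 intrinsics, pixels), "R" (3x3) and "t" (3): a world point X has camera coordinates R X + t. Camera axes: x right, y down, z forward; pixel columns grow to the right and rows downward; lengths in m; the calibration is good to about 2 mm. A picture is of the moment at which its call begins: read the wrist's pose just before it. get_calibration takes no time and is no camera call; for the wrist camera it gives the pose at the moment of the call.
A pose or a line that the arm cannot do raises manip.Unreachable and nothing moves.
- manip.sign_off(): hands the job in, once; it reports no verdict.
Trained networks look in the newest picture that a camera, given by its name, has taken for a name from the list of things; names that differ only in an ending like _2 or _b are one class to them, and where a whole thing is asked for, a point or a joint stands for the part that bears it (a point fixed in the world has none). Each returns a list of dicts, best first, with "confidence" (0 to 1); they miss things now and then, are a little off and sometimes report something else, mostly with a low value. They report only what shows in the picture. A call takes as long as a camera call.
- manip.look_for(camera, name): "at" ([x, y, z] in m, in world coordinates, good to about 4 mm: the middle of the surface that is visible of it).
Readings, each from a call of its own:
- manip.current_time(): time.
- manip.current_qpos(): joint angles.
- manip.current_joint_vel(): joint speeds.
- manip.current_joint_torque(): joint torques, N m.
- manip.current_ee_pos(): TCP position.
- manip.current_tcp_rot(): TCP orientation.
- manip.current_force(): force on the tool from outside, world axes, zero at the start.
- manip.current_ft_torque(): the same for the moment, N m.
- manip.current_grip_width(): opening from 0.0 (shut) to 1.0 (fully open).
Only numpy, scipy, OpenCV 4.12 (cv2) and the standard library are available. Lean on these libraries where they do the work, as an engineer would, in place of code of your own. Each camera call takes 0.05 s, during which the arm holds its last target. There are 200 camera calls.

## Working session

There is one attempt and no reset: what is moved stays moved. The work goes in short steps, each a Python script; the robot and the scene stay as the last script left them, time stands still between calls to the robot, and variables do not carry over. Pictures are saved under pics/ and viewed, about 8 in all and at most 12, crops included, and the job is handed in when it is done.

```bash
mkdir -p pics; python3 - <<'E'
from bench import manip
import cv2
for c in ("top","scene"):
    p,d=manip.grab_frame(c); cv2.imwrite(f"pics/{c}1.png",p[:,:,::-1])
    k=manip.get_calibration(c)
    import numpy as np
    for n in ("carousel","handle","square_jar","scale"):
        for r in manip.look_for(c,n)[:3]:
            X=np.array(r["at"]);u=k["camera_matrix"]@(k["R"]@X+k["t"])
            print(c,n,X.round(3),round(r["confidence"],2),(u[:2]/u[2]).round())
print(manip.current_time())
E
```

```text
top carousel [0.579 0.104 0.092] 0.61 [211. 186.]
top handle [0.578 0.106 0.102] 0.82 [210. 185.]
top square_jar [0.577 0.103 0.093] 0.55 [212. 187.]
top scale [ 0.607 -0.093  0.046] 0.71 [312. 179.]
scene carousel [0.608 0.104 0.086] 0.71 [303. 237.]
scene square_jar [0.608 0.105 0.084] 0.81 [304. 238.]
scene scale [ 0.631 -0.089  0.041] 0.8 [204. 251.]
0.5
```

View pics/top1.png

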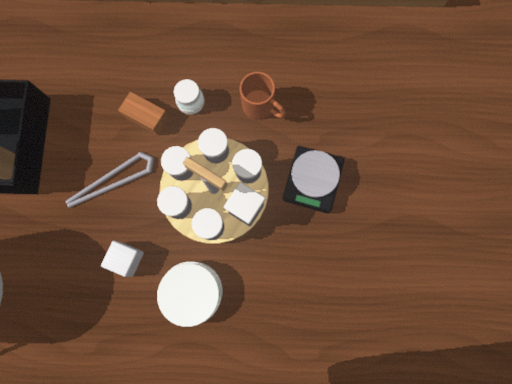

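View pics/scene1.png

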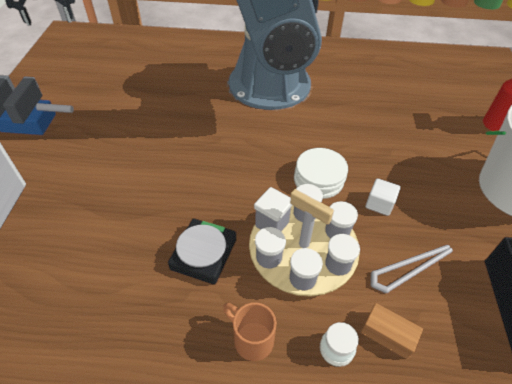

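The top view shows the wooden handle at about (205,173), the square jar at (244,204), and the scale's pan at (315,174). The white plates at (190,294) and the loose square block at (122,259) are decoys. The scene view agrees. Next I'll use depth to get exact positions.

```bash
cat > h.py <<'E'
import numpy as np, cv2
from bench import manip
def cloud(c):
    p,d=manip.grab_frame(c); k=manip.get_calibration(c); K=k["camera_matrix"]
    v,u=np.indices(d.shape)
    P=np.stack([(u-K[0,2])*d/K[0,0],(v-K[1,2])*d/K[1,1],d],-1)
    W=(P-k["t"])@k["R"]; W[d==0]=np.nan
    return p,W
def measure(c):
    p,W=cloud(c); near=np.hypot(W[...,0]-.575,W[...,1]-.105)<.125
    m=lambda lo,hi,r=near:W[r&(W[...,2]>lo)&(W[...,2]<hi)]
    H=m(.160,.180); h=(H.min(0)+H.max(0))/2
    J=m(.107,.119)
    pan=m(.043,.053,np.hypot(W[...,0]-.607,W[...,1]+.093)<.075)
    (b,_,a)=cv2.minAreaRect((H[:,:2]*1000).astype(np.float32)),0,0
    (j,_,_)=cv2.minAreaRect((J[:,:2]*1000).astype(np.float32))[0:3]
    (s,r)=cv2.minEnclosingCircle((pan[:,:2]*1000).astype(np.float32))
    print("handle",b,len(H),H[:,2].mean().round(4),"\njar",np.round(j),len(J),J[:,2].mean().round(4),"\npan",np.round(s),r)
    b0,j,s=[np.array(q)/1000 for q in (b[0],j,s)]
    A=lambda v:np.arctan2(v[1],v[0])
    e=np.linalg.svd(H[:,:2]-b0,full_matrices=False)[2][0]; e*=np.sign(e@(j-b0))
    ang=A(e)
    d=(A(s-b0)-ang+np.pi)%(2*np.pi)-np.pi
    print("r jar",np.linalg.norm(j-b0),"r pan",np.linalg.norm(s-b0),"bar",np.degrees(ang),"jar",np.degrees(A(j-b0)),"pan",np.degrees(A(s-b0)),"turn",np.degrees(d))
    return b0,ang,d
E
python3 -c "
from h import *
measure('top');print(manip.current_tcp_rot().round(3))"
```

```text
handle ((587.88330078125, 108.74728393554688), (83.6783218383789, 16.526227951049805), 59.20440673828125) 454 0.1701 
jar [561.  63.] 935 0.11 
pan [621. -99.] 49.10239791870117
r jar 0.05293846059326008 r pan 0.21025732437717398 bar -120.9827289494148 jar -121.14854219596096 pan -80.93723684103657 turn 40.04549210837823
[[-0.     0.287 -0.958]
 [ 0.    -0.958 -0.287]
 [-1.    -0.     0.   ]]
```

```bash
cat >> h.py <<'E'
def rot(a):
    c,s=np.cos(a),np.sin(a); return np.array([[0,c,s],[0,s,-c],[-1,0,0.]])
E
python3 - <<'E'
from h import *
b=np.array([.5879,.1087]); ang,d=np.radians(-120.98),np.radians(40.0)
best=None
for k in (1,-1):
    q=[manip.inverse_kinematics([*b,z],rot(ang+k*np.pi/2+t)) for z,t in((.26,0),(.138,d/2),(.138,d))]
    print(k,[None if x is None else np.round(x,2) for x in q])
    if all(x is not None for x in q):
        c=max(abs(x[5]) for x in q)
        if best is None or c<best[0]: best=(c,k)
k=best[1]; a=ang+k*np.pi/2
manip.move_ptp([*b,.26],rot(a))
manip.move_l([*b,.138],max_speed=.12)
manip.set_gripper(0.0,30)
print(k,manip.current_time(),manip.current_grip_width(),manip.current_force(),manip.current_ee_pos())
p,_=manip.grab_frame("scene"); cv2.imwrite("pics/scene2.png",p[:,:,::-1])
E
```

```text
1 [array([ 0.1 ,  0.41,  1.49, -0.  ,  1.24,  0.65]), array([ 0.1 ,  0.54,  1.61, -0.  ,  0.99,  0.3 ]), array([ 0.1 ,  0.54,  1.61, -0.  ,  0.99, -0.05])]
-1 [array([ 0.1 ,  0.41,  1.49, -0.  ,  1.24, -2.5 ]), array([ 0.1 ,  0.54,  1.61, -0.  ,  0.99, -2.84]), None]
1 5.0417 0.23253998747350527 [-10.63155177   5.52730024   9.26084009] [0.58625214 0.10969638 0.13826396]
```

View pics/scene2.png

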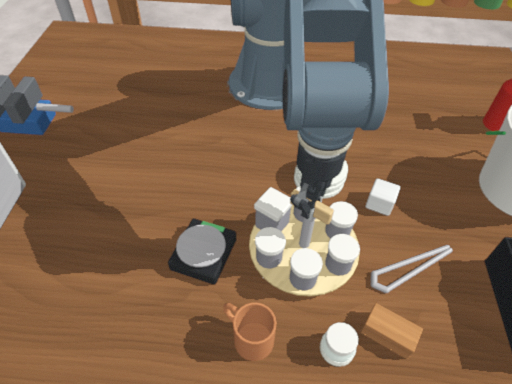

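The gripper holds the bar at its middle (fingers at (310,200)), and the grip width matches about 16 mm. There's a 12 N side force because the target is about 2 mm off centre, so I'll recentre and then turn.

```bash
python3 - <<'E'
from h import *
a=np.radians(-120.98+90); d=np.radians(40)
e=manip.current_ee_pos(); b=e[:2]-.0005*np.array([np.cos(a),np.sin(a)])
manip.move_l([*b,.138],max_speed=.02); print(manip.current_force().round(1))
for i in range(1,5):
    manip.move_l([*b,.138],rot(a+d*i/4)); print(manip.current_time(),manip.current_force().round(1),manip.current_ft_torque().round(2))
manip.dwell(.3)
manip.set_gripper(1.0); manip.dwell(.2)
manip.move_l([*b,.26],max_speed=.12)
print(manip.current_time())
manip.move_ptp([.35,-.3,.3],rot(0-np.pi/2)) 
measure("top"); p,_=manip.grab_frame("top"); cv2.imwrite("pics/top2.png",p[:,:,::-1])
print(manip.current_time(),manip.current_force().round(1))
E
```

```text
[ 0.6 -0.7  2.9]
5.6917 [-2.  -6.6  3.9] [-1.04  0.3  -0.03]
6.0167 [ 0.3 -0.3  3.8] [-0.2  -0.13 -0.02]
6.3417 [1.7 4.9 3.7] [ 0.86 -0.21  0.06]
6.6667 [ 0.4 -0.3  5.6] [-0.06 -0.21 -0.03]
8.9833
handle ((587.7229614257812, 108.59008026123047), (83.60525512695312, 16.386293411254883), 89.134765625) 474 0.17 
jar [587.  58.] 914 0.11 
pan [621. -98.] 49.27781295776367
r jar 0.050162120249715905 r pan 0.2094861715129768 bar -90.87410315433416 jar -90.75308411312193 pan -80.72862210679385 turn 10.14548104754031
10.8167 [-0.5 -0.4  0.1]
```

View pics/top2.png

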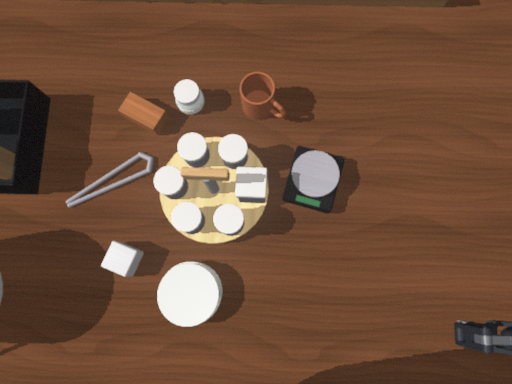

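The jar, now at (251,184), turned 30° of the 40°, so it slipped in the grip during the quick steps. It's 10° short, too close to the 12° limit. I'll regrip harder and turn the rest slowly.

```bash
python3 - <<'E'
from h import *
a=np.radians(-90.87+90); d=np.radians(10.1); b=np.array([.5865,.1092])
manip.move_ptp([*b,.25],rot(a))
manip.move_l([*b,.138],max_speed=.12)
manip.set_gripper(0.0,70); print(manip.current_force().round(1),manip.current_ee_pos())
for i in range(1,6):
    manip.move_l([*b,.138],rot(a+d*i/5))
print(manip.current_time(),manip.current_force().round(1))
manip.dwell(.5)
manip.set_gripper(1.0); manip.dwell(.2)
manip.move_l([*b,.25],max_speed=.12)
manip.move_ptp([.35,-.3,.3],rot(-np.pi/2)) 
measure("top"); p,_=manip.grab_frame("top"); cv2.imwrite("pics/top3.png",p[:,:,::-1])
print(manip.current_time(),manip.current_force().round(1))
E
```

```text
[-4.9 -1.   7.1] [0.58610905 0.10920644 0.13848209]
15.5333 [-4.2 -0.4  5.7]
handle ((587.8505859375, 108.65074157714844), (16.875593185424805, 83.40751647949219), 9.114790916442871) 476 0.1699 
jar [596.  59.] 910 0.1099 
pan [621. -99.] 49.06709671020508
r jar 0.05038144397057216 r pan 0.2101051038061536 bar -80.84327743184357 jar -80.92337347353313 pan -80.92783442839125 turn -0.08455699654767204
19.8167 [-0.5  0.5 -0. ]
```

View pics/top3.png

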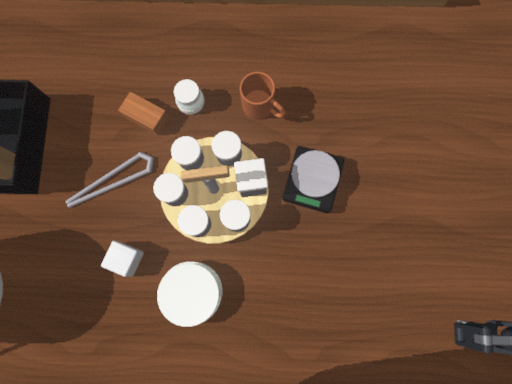

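The square jar at (251,177) now points at the pan at (315,174), and the arm is clear of everything.

```bash
python3 -c "
from bench import manip
manip.sign_off()"
```

```text
the job is handed in; nothing more can be done
```

The square jar now faces the scale, about 0.1° off the line to the pan's centre (limit about 12°). I gripped the carousel's handle, turned it the shorter way (about 40° counter-clockwise), let go and moved the arm clear.

- **First turn fell short:** it covered only about 30° of the 40°, most likely because the bar slipped in the 30 N grip. I gripped again at 70 N and turned the last 10° more slowly.
- **Last checks:** the handle bar and the jar's lid both pointed within 0.1° of the pan. The measured handle size, pan size and 210 mm axis-to-pan distance matched the given values. The tool force read about zero, at 19.8 s of the 32 s allowed.
- **Not checked or off:**
  - I did not measure the carousel's speed directly. I only let it stand released for several seconds before the final picture.
  - The measured jar radius came out at about 50 mm instead of 80 mm, probably because the post was counted in with the lid. I used only its direction, which agreed with the bar.

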